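# Block the carton and jog the settling table

## Robot

A 6-joint arm with a two-finger parallel gripper is mounted at the origin on the work surface. World frame = base frame: x ahead of the robot, y to its left, z up, the work surface at z = 0. Lengths are in m, angles in rad, forces in N, time in s.
With the tool pointing down it reaches from about 0.35 to 0.975 m from the base axis. Payload 4.9 kg.
Tool frame: the origin (TCP) lies at the very end of the fingers, on their centre line; the grasp point (between the pads) lies manip.grip_point_offset behind it (manip.grip_point_offset is the distance from the TCP to the grasp point, in m); z points along the fingers, y is the line along which they close (so a half turn about z gives the same grasp; the last joint's range is limited). The gripper opens to 85 mm and grips with 20 to 120 N. Pads are 22 mm wide; open, the fingers measure 114 mm over their backs; the gripper's body (76 mm by 85 mm) begins 54 mm behind the grasp point. The pads swing forward as they close: fully open they stand 13 mm farther back than shut.
Start: joints at [-1.251, 0.053, 1.613, -0, 1.476, -0.119], TCP at [0.266, -0.566, 0.231] pointing down, gripper open.
Joint ranges: [-3.01, 3.01], [-1.01, 2.22], [0.06, 2.58], [-1.02, 4.17], [0.09, 2.62], [-3.14, 3.14]. Speed limits (rad/s): [2.57, 2.57, 3.14, 3.14, 3.14, 3.14].

## Interface

Orientations are given as a unit quaternion [w, x, y, z].
In Python, from plant import manip gives the robot as it stands.
- The arm moves only by the shell command python3 -m crank 'ROWS' [OPENING]. ROWS is JSON, a list of rows, each an object of numbers: "x", "y", "z": the shift along the tool's x, y, z in cm; "turn": the turn about the tool's z in rad. In form: [{"x": .., "y": .., "z": .., "turn": ..}, ...]. A call has 1 to 5 rows; each row shifts and turns the commanded pose from where the row before left it, along the tool's axes as they then stand; what a row does not reach is not made up. A row lasts 1/10 s, in which the tool goes at most 50 mm and 8.59 degrees, less where a joint would pass 70% of its speed; a pose out of reach is approached as far as the arm can. A call with a gripper value outside its range is refused whole. OPENING is the opening in per cent of the stroke, from 0 (shut) to 100 (fully open), set as the call begins (- or left out, the last holds). The fingers move at their own pace and stop on an object; the grip force is fixed at half the most. Time passes only in rows, so rows that do not move let the fingers close. It gives the time, the measured TCP pose, the force, the opening and the grip force at its end, in the units of the state.
- manip.state(): the state, without advancing time (a new reading comes with each control period).
- manip.grab_frame(name): name is "side" or "top" or "wrist"; returns (picture, depth): 400x640x3 uint8, red, green, blue; 400x640 float32, m along the optical axis (not along the pixel's ray), 0 where there is no reading.
- manip.camera_model(name): a dict with "mtx" (3x3 intrinsics, pixels), "world_to_cam" (4x4, takes a point from world to camera coordinates). Camera axes: x right, y down, z forward; pixel columns grow to the right and rows downward; lengths in m; the calibration is good to about 2 mm. A picture is of the moment at which its call begins: read the wrist's pose just before it. camera_model takes no time and is no camera call; for the wrist camera it gives the pose at the moment of the call.
- manip.job_done(): hands the job in; it is judged then, once.
The state is a dict: "time": time; "joint_pos": joint angles; "joint_vel": joint speeds; "joint_efforts": joint torques, N m; "tool_pos": TCP position; "tool_rot": TCP orientation; "contact_force": force on the tool from outside, world axes, zero at the start; "ft_torque": the same for the moment, N m; "gripper_width": opening from 0.0 (shut) to 1.0 (fully open); "grasp_force": force on a finger pad.
Only numpy, scipy, OpenCV 4.12 (cv2) and the standard library are available. Lean on these libraries where they do the work, as an engineer would, in place of code of your own. Each camera call takes 0.05 s, during which the arm holds its last target. There are 200 camera calls.

## Task

One place in the carton of biscuit tins on the vibrating settling table is empty: stand the wooden blocking piece that fills this gap snugly in it, right down on the carton floor, and let go of it. Then press the palm jog button on the sloping console well down, but without leaning on it hard, keep it down without a break for at least three seconds, and release it. Leave the other two blocking pieces, the tins and the calculator as they are.

Things in the scene. Friction and masses are not known exactly. Their poses are not given: they have to be found in the camera images.
- shaker: Low settling table, fixed: white base with a steel deck 160 x 230 mm, top of deck 54 mm above the worktop, and an open cardboard carton clamped on it. Carton inside: 104 mm (own x) by 178 mm (own y), walls 4 mm thick, inner floor 58 mm and wall tops 106 mm above the worktop. Three tins stand in it in a row along own y, with one gap. Origin: centre of the underside; own z up.
- gap (a point): Centre of the gap's floor (the carton's inner floor, 58 mm above the worktop), axes as shaker. The gap is about 41 mm wide along its y (between two tins, whose tops are 50 mm above this point) and 104 mm along its x (carton wall to wall). The piece stands in it with its 70 mm length along the gap's x.
- spacer_mid: Bare light wood blocking piece (one of three alike but for thickness): body 70 mm long (own x) by 36 mm thick (own y) by 50 mm tall, with a grip rail on top, 50 mm long (x) by 14 mm thick (y), 34 mm tall, so 84 mm tall in all. Origin: centre of the underside; own z up. Stands loose on the table. This one fits the 41 mm gap. About 0.13 kg.
- spacer_thin: Bare light wood blocking piece (one of three alike but for thickness): body 70 mm long (own x) by 24 mm thick (own y) by 50 mm tall, with a grip rail on top, 50 mm long (x) by 14 mm thick (y), 34 mm tall, so 84 mm tall in all. Origin: centre of the underside; own z up. Stands loose on the table. Too thin for the gap: leave it.
- spacer_thick: Bare light wood blocking piece (one of three alike but for thickness): body 70 mm long (own x) by 50 mm thick (own y) by 50 mm tall, with a grip rail on top, 50 mm long (x) by 14 mm thick (y), 34 mm tall, so 84 mm tall in all. Origin: centre of the underside; own z up. Stands loose on the table. Too thick for the gap: leave it.
- tin0: Plain aluminium biscuit tin, 98 mm long (own x), 45 mm wide (own y), 50 mm tall, about 0.25 kg, standing loose in the carton, on the -y side of the gap, against the carton's end. Origin: centre of the underside.
- tin1: Plain aluminium biscuit tin, 98 mm long (own x), 45 mm wide (own y), 50 mm tall, about 0.25 kg, standing loose in the carton, next to the gap on its +y side. Origin: centre of the underside.
- tin2: Plain aluminium biscuit tin, 98 mm long (own x), 45 mm wide (own y), 50 mm tall, about 0.25 kg, standing loose in the carton, at the carton's +y end. Origin: centre of the underside.
- console: Grey metal control console, fixed, 130 mm wide (own y), about 130 mm deep, about 120 mm tall at the back. Its panel slopes 30 degrees up from the front (own -x, towards the robot) to the back; the panel's outward normal in the console's axes is (-0.5, 0, 0.866). Origin: centre of the underside; own z up.
- panel (a point): Centre of the sloping panel's surface, 85 mm straight above the console's origin; axes as console (not tilted). The button's axis passes through this point along the normal. Its stem height is set anew each shift: the released cap's top stands 32 to 62 mm off the panel along the normal; find it by touch.
- jog (a joint): Travel of the palm jog button, m: 0 released, 0.012 at its hard stop, pressed along the panel's normal, into the panel. Black cap 48 mm in diameter, 12 mm thick, on a steel stem. The spring pushes back with 1.5 N at first touch and 0.5 N more per mm (7.5 N at the hard stop). The machine jogs while the button is at least 6 mm down; a push over 25 N is too hard.
- calculator: Black desk calculator lying loose on the worktop, 150 x 100 x 18 mm, beyond the blocking pieces. Origin: centre of the underside.
Not all that is in view belongs to the job. Leave any orange look-alike of the spacer_mid alone.

How it is judged:
By the outcome, as a careful person would: the job done as asked, in the order asked, and still so for the second after the job is handed in, with the robot touching nothing.
It also fails if it takes over 70 s, if anything falls off the work surface, if the arm or the gripper's body presses on something with over 40 N, if the wrist force passes 120 N, or if a joint passes its speed limit or range.

## Working session

There is one attempt and no reset: what is moved stays moved. The work goes in short steps, Python scripts to look and compute and a shell command to move; the robot and the scene stay as the last step left them, time stands still between calls to the robot, and variables do not carry over. Pictures are saved under pics/ and viewed, at most 10 in all, crops included, and the job is handed in when it is done.

```bash
mkdir -p pics; ls
python3 - <<'E'
from plant import manip
import cv2,numpy as np
s=manip.state();print(s['tool_pos'],s['tool_rot'],s['gripper_width'],manip.grip_point_offset)
for n in ("top","side"):
    p,d=manip.grab_frame(n);cv2.imwrite(f"pics/{n}0.png",p[:,:,::-1]);np.save(f"{n}0.npy",d)
    c=manip.camera_model(n);print(n,c['mtx'],np.linalg.inv(c['world_to_cam']))
E
```

```text
pics
[ 0.26534263 -0.56519545  0.23008154] [-1.01511024e-03  9.76023100e-01  2.17664568e-01 -1.16319858e-04] 1.0011023246849509 0.0187
top [[406.4753258    0.         316.48151776]
 [  0.         406.4753258  198.04050664]
 [  0.           0.           1.        ]] [[-0.01575977 -0.99873342  0.04778268  0.53010398]
 [-0.99931309  0.01412983 -0.03425934  0.01550391]
 [ 0.03354078 -0.04828978 -0.99827006  0.92752644]
 [ 0.          0.          0.          1.        ]]
side [[443.91574507   0.         321.98607219]
 [  0.         443.91574507 200.11704027]
 [  0.           0.           1.        ]] [[-0.78970908 -0.33030892  0.51696769 -0.05369735]
 [-0.61348065  0.42377772 -0.66637371  0.81868964]
 [ 0.00102979 -0.84339105 -0.53729925  0.73678695]
 [ 0.          0.          0.          1.        ]]
```

View pics/top0.png

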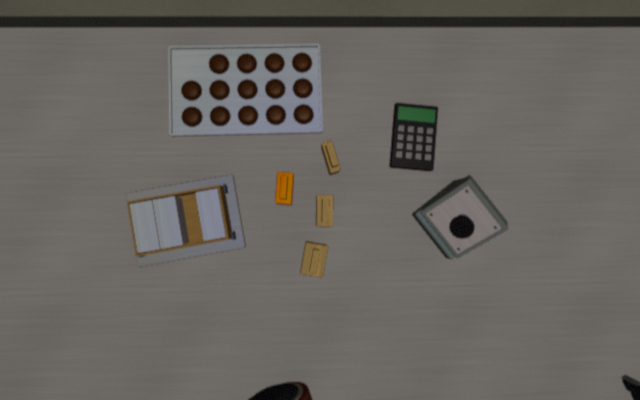

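View pics/side0.png

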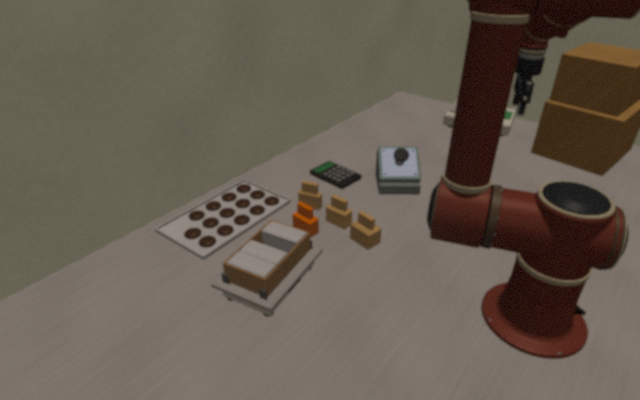

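Candidates in the top picture: thin (331,157), mid (325,211), thick (314,260), and the orange look-alike (285,188). The gap is the brown strip at about (190,218), and the button is at (462,227). By description I choose the one at (325,211). I'll measure it and check it in a close crop.

```bash
cat > h.py <<'E'
from plant import manip
import cv2,numpy as np
def pts(n,p,d,c):
    "world XYZ of every pixel from depth (HxWx3)"
    K=c['mtx'];v,u=np.mgrid[:400,:640]
    P=np.stack([(u-K[0,2])/K[0,0]*d,(v-K[1,2])/K[1,1]*d,d],-1)
    T=np.linalg.inv(c['world_to_cam']);return P@T[:3,:3].T+T[:3,3]
def rect(xy):
    (c,s,a)=cv2.minAreaRect((xy*1000).astype(np.float32))
    if s[0]<s[1]: s=s[::-1];a+=90
    return np.round(c,1),np.round(s,1),round((a+90)%180-90,1)  # centre mm, (long,short), angle of long axis deg
E
python3 - <<'E'
from h import *
p=cv2.imread('pics/top0.png');d=np.load('top0.npy');c=manip.camera_model('top')
W=pts('top',p,d,c)
hsv=cv2.cvtColor(p,cv2.COLOR_BGR2HSV)
m=cv2.inRange(hsv,(8,90,60),(30,255,255))
n,l,st,ce=cv2.connectedComponentsWithStats(m)
for i in range(1,n):
    if st[i,4]<60: continue
    k=(l==i)&(d>0);z=W[...,2]
    b=k&(z>.035)&(z<.06);r=k&(z>.07)
    print(ce[i],st[i,4],hsv[l==i].mean(0).round(),'body',rect(W[b][:,:2]) if b.sum()>9 else 0,'rail',rect(W[r][:,:2]) if r.sum()>9 else 0)
z=W[...,2]
box=np.zeros_like(m);box[175:270,120:250]=1
k=(box>0)&(z>.03)
print('carton>95mm',rect(W[k&(z>.09)][:,:2]), 'deck',rect(W[k&(z>.045)][:,:2]))
g=k&(z>.05)&(z<.066); print('gap mask n',g.sum())
box[:]=0;box[170:265,405:515]=1
k=(box>0)&(z>.02);print('console',rect(W[k][:,:2]),W[k&(z>.02)][:,2].max())
b=k&(hsv[...,2]<45)&(z>.09);print('cap',b.sum(),W[b].mean(0),rect(W[b][:,:2]))
for v in (212,218,224): print(v,(z[v,125:245:3]*1000).round().astype(int))
cv2.imwrite('pics/crop1.png',cv2.resize(np.hstack([p[140:280,270:370],p[140:280,120:250]]),None,fx=3.4,fy=3.4,interpolation=cv2.INTER_CUBIC))
E
```

```text
[330.32180851 157.05319149] 376 [ 19. 134. 112.] body (array([662., -47.]), array([70. , 24.4]), 16.3) rail (array([662. , -47.1]), array([49.9, 14.3]), 16.3)
[284.06457243 187.77312391] 573 [ 17. 235. 149.] body (array([594.8,  55.7]), array([69.8, 36.2]), -4.8) rail (array([594.7,  55.6]), array([49.9, 13.9]), -5.0)
[186.68437259 218.72440339] 1299 [ 17. 139. 102.] body (array([532.3, 273.4]), array([164.2, 114.3]), -80.5) rail (array([529. , 265.6]), array([186.9, 111.1]), -80.4)
[324.12429379 210.42184557] 531 [ 19. 129. 125.] body (array([545.1, -30.6]), array([67.2, 34.7]), -1.1) rail (array([544.4, -30.8]), array([47.9, 12.7]), -1.2)
[313.8230563  259.08981233] 746 [ 19. 130. 123.] body (array([440. ,  -6.7]), array([68.1, 49.2]), -10.7) rail (array([439.4,  -6.8]), array([49.4, 14. ]), -11.4)
carton>95mm (array([541.3, 190. ]), array([340.6, 112.3]), -80.5) deck (array([539.4, 200.9]), array([362.6, 160.2]), -80.5)
gap mask n 3443
console (array([ 495.6, -205.6]), array([413.9, 170.3]), -76.5) 0.9275264362268789
cap 419 [ 0.51048349 -0.29931165  0.12841501] (array([ 514.3, -170.5]), array([355.5, 114. ]), -77.1)
212 [  0 109 107 107 105 111 109 110 108 110 109 110 107 110 108 108 109 107
  95  72  58  57  59  62  57 107 107 106 108 110 108 108 108 102  72  55
  54  55  52   0]
218 [  0   1 107 109 106 928 110 107 108 109 107 106 111 107 110 108 108 108
 103  81  57  61  57  57 928 107 109 928 110 108 110 109 107 106  82  52
  54  58  56   0]
224 [  2  -2 106 111 108 106 110 108 107 108 109 107 107 110 107 107 106 108
 105  86  65  56  58  59  60  57 110 110 110 109 108 109 107 105  93  60
  53  51  53   0]
```

View pics/crop1.png

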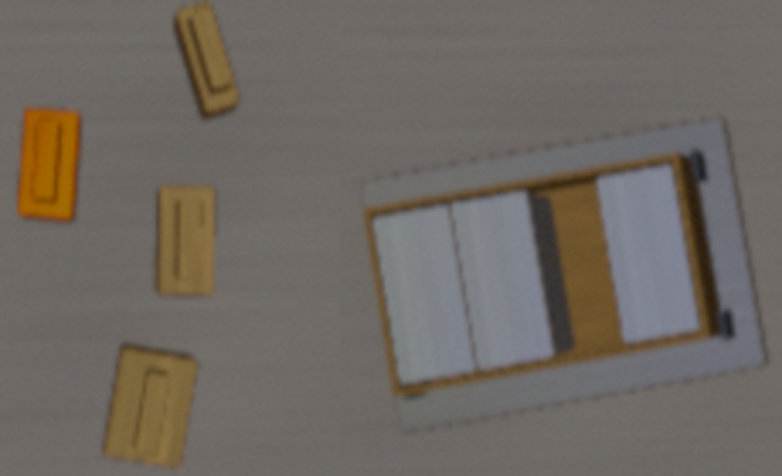

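The crop shows the chosen piece at crop (186,240): bare wood, 36 mm thick, with its rail. The gap shows brown floor at crop (585,270), between two tins on the left (+y) and one on the right. Next I'll measure the gap and console without the outlier depths.

Run:
```python
from h import *
p=cv2.imread('pics/top0.png');d=np.load('top0.npy');c=manip.camera_model('top')
W=pts('top',p,d,c);hsv=cv2.cvtColor(p,cv2.COLOR_BGR2HSV);z=W[...,2];ok=(d>.1)&(z<.25)
B=np.zeros(d.shape,bool);B[175:270,120:250]=1
k=B&ok
cr=rect(W[k&(z>.09)][:,:2]);print('carton',cr,'deck',rect(W[k&(z>.045)][:,:2]))
a=np.radians(cr[2]+90);R=np.array([[np.cos(a),np.sin(a)],[-np.sin(a),np.cos(a)]])
t=k&(z>.1)&(hsv[...,1]<60)
n,l,st,ce=cv2.connectedComponentsWithStats(cv2.erode(t.astype(np.uint8),np.ones((2,2))))
q=(W[...,:2]*1000-cr[0])@R.T  # carton coordinates
for i in range(1,n):
    if st[i,4]>150: print('tin',st[i,4],rect(W[l==i][:,:2]),np.percentile(q[l==i],[1,99],axis=0).round(1))
g=k&(z<.064)&(hsv[...,1]>80)&(abs(q[...,0])<45)&(q[...,1]>-60)&(q[...,1]<60);print('floor',g.sum(),np.percentile(q[g],[1,99],axis=0).round(1))
B[:]=0;B[170:265,405:515]=1;k=B&ok
print('console',rect(W[k&(z>.02)][:,:2]),z[k].max())
n_=k&(z>.045)&(hsv[...,2]>60)
A=W[n_];w=np.linalg.lstsq(np.c_[A[:,:2],np.ones(len(A))],A[:,2],rcond=None)[0]
for _ in range(4):
    r=abs(A[:,2]-np.c_[A[:,:2],np.ones(len(A))]@w);A=A[r<max(.003,np.median(r)*2)];w=np.linalg.lstsq(np.c_[A[:,:2],np.ones(len(A))],A[:,2],rcond=None)[0]
nn=np.array([-w[0],-w[1],1]);nn/=np.linalg.norm(nn);print('n',nn,'yaw',np.degrees(np.arctan2(-nn[1],-nn[0])),len(A),'panel',rect(A[:,:2]),A.mean(0),w)
b=B&(hsv[...,2]<45);b[:195]=0
N,l,st,ce=cv2.connectedComponentsWithStats(b.astype(np.uint8));i=l[227,462];print('cap px',ce[i],st[i]);s=(l==i)&ok;print(s.sum(),np.median(W[s],0) if s.sum() else 0)
h=(W[s]-np.r_[0,0,w[2]])@nn if s.sum() else 0;print('cap height along n',np.percentile(h,[5,50,95]))
```

```text
carton (array([528.6, 265.7]), array([187.2, 112.3]), -80.5) deck (array([528.5, 265.8]), array([230.9, 160.2]), -80.5)
tin 1049 (array([538.4, 199.5]), array([96.6, 43.6]), 9.5) [[-48.6 -88.2]
 [ 46.  -46. ]]
tin 2234 (array([520.5, 306.8]), array([96.8, 90.8]), 9.8) [[-48.5  -2.5]
 [ 46.   85.4]]
floor 590 [[-44.1 -30. ]
 [ 44.2  -1.7]]
console (array([ 524.3, -324.6]), array([138.6, 130.1]), -52.8) 0.13943570244375536
n [-0.29753537  0.39389515  0.86966621] yaw -52.933806922709 2609 panel (array([ 519.6, -318.7]), array([128.7, 107.4]), 36.9) [ 0.52252641 -0.31972134  0.08841993] [ 0.34212594 -0.45292681 -0.23516028]
cap px [461.43243243 226.48157248] [450 216  24  22 407]
406 [ 0.50766779 -0.29975926  0.12782328]
cap height along n [0.04345076 0.04641065 0.04899225]
```

```bash
cat > go.py <<'E'
# usage: go.py x y z(mm) yaw(deg of tool x): what is left to go, in tool axes (cm) and turn (rad)
import sys;from h import *
from scipy.spatial.transform import Rotation as Ro
s=manip.state();w,x,y,z=s['tool_rot'];M=Ro.from_quat([x,y,z,w]).as_matrix()
t=np.array(list(map(float,sys.argv[1:4])))/1000
yaw=np.arctan2(M[1,0],M[0,0]);g=np.radians(float(sys.argv[4]))
print('t',round(s['time'],2),'tcp mm',(np.array(s['tool_pos'])*1000).round(1),'yaw',np.degrees(yaw).round(2),'F',np.round(s['contact_force'],1),'w',round(s['gripper_width'],3))
print('before turn: cm',(M.T@(t-s['tool_pos'])*100).round(2),'turn',round(-((g-yaw+np.pi)%(2*np.pi)-np.pi),3))
print('after turn: cm',(np.array([[np.cos(g),np.sin(g),0],[np.sin(g),-np.cos(g),0],[0,0,-1]])@(t-s['tool_pos'])*100).round(2))
E
python3 -m crank '[{"turn":0.115},{"turn":0.115},{"turn":0.115},{"turn":0.113}]' 50; python3 go.py 545 -31 200 -1.1
```

```text
t 0.1 tcp mm [ 265.3 -565.3  230.2] yaw 25.14 F [ 0.4 -1.   0.2] w 1.002
before turn: cm [ 48.01 -36.48   3.09] turn 0.458
after turn: cm [ 26.94 -53.95   3.02]schema error: expected keys x, y, z, turn
```

All four keys are required.

```bash
python3 -m crank '[{"x":0,"y":0,"z":0,"turn":0.115},{"x":0,"y":0,"z":0,"turn":0.115},{"x":0,"y":0,"z":0,"turn":0.115},{"x":0,"y":0,"z":0,"turn":0.113}]' 50; python3 go.py 545 -31 200 -1.1
```

```text
time: 0.5
tool_pos: [0.2654, -0.5654, 0.2305]
tool_rot: [-0.001, 1.0, -0.012, -0.0]
contact_force: [-0.0, 0.2, -0.3]
gripper_width: 0.502
grasp_force: 0.0
t 0.5 tcp mm [ 265.4 -565.4  230.5] yaw -1.37 F [-0.   0.2 -0.3] w 0.502
before turn: cm [ 26.68 -54.09   3.1 ] turn -0.005
after turn: cm [ 26.93 -53.97   3.05]
```

```bash
R='x'; 
python3 -m crank '[{"x":1.8,"y":-3.6,"z":0,"turn":0},{"x":1.8,"y":-3.6,"z":0,"turn":0},{"x":1.8,"y":-3.6,"z":0,"turn":0},{"x":1.8,"y":-3.6,"z":0,"turn":0},{"x":1.8,"y":-3.6,"z":0,"turn":0}]' >/dev/null
python3 -m crank '[{"x":1.8,"y":-3.6,"z":0,"turn":0},{"x":1.8,"y":-3.6,"z":0,"turn":0},{"x":1.8,"y":-3.6,"z":0,"turn":0},{"x":1.8,"y":-3.6,"z":0,"turn":0},{"x":1.8,"y":-3.6,"z":0,"turn":0}]' >/dev/null
python3 -m crank '[{"x":1.8,"y":-3.6,"z":0,"turn":0},{"x":1.8,"y":-3.6,"z":0.8,"turn":0},{"x":1.8,"y":-3.6,"z":1,"turn":0},{"x":1.8,"y":-3.6,"z":1,"turn":0},{"x":0,"y":0,"z":0,"turn":0}]'
python3 go.py 545 -31 200 -1.1
python3 - <<'E'
from h import *
c=manip.camera_model('wrist');p,d=manip.grab_frame('wrist');p=p[:,:,::-1].copy()
cv2.imwrite('pics/w1.png',p);W=pts('wrist',p,d,c);z=W[...,2]
hsv=cv2.cvtColor(p,cv2.COLOR_BGR2HSV)
n,l,st,ce=cv2.connectedComponentsWithStats(cv2.inRange(hsv,(8,70,50),(30,190,255)))
for i in range(1,n):
    if st[i,4]<300: continue
    k=(l==i)&(d>0)
    for nm,b in (('body',k&(z>.035)&(z<.06)),('rail',k&(z>.074)&(z<.095))):
        if b.sum()>20: print(ce[i].round(),nm,rect(W[b][:,:2]))
E
```

```text
time: 2.0
tool_pos: [0.5271, -0.0627, 0.2009]
tool_rot: [-0.001, 1.0, -0.007, -0.002]
contact_force: [-0.1, -0.4, -0.3]
gripper_width: 0.503
grasp_force: 0.0
t 2.0 tcp mm [527.1 -62.7 200.9] yaw -0.8 F [-0.1 -0.4 -0.3] w 0.503
before turn: cm [ 1.74 -3.2   0.09] turn 0.005
after turn: cm [ 1.73 -3.21  0.09]
[302.  34.] body (array([655.5, -50. ]), array([55.6, 23. ]), 15.8)
[302.  34.] rail (array([655.4, -50.1]), array([35.3, 13.9]), 15.9)
[190. 108.] body (array([595.1,  54.2]), array([70.1, 36.3]), -4.6)
[190. 108.] rail (array([595.2,  54.5]), array([49.9, 14.7]), -5.2)
[ 36. 182.] body (array([544.3, 172.7]), array([81.8,  4.2]), 9.6)
[ 36. 182.] rail (array([544.4, 173. ]), array([110.4,   4.5]), 9.6)
[287. 161.] body (array([545. , -32.4]), array([69.7, 35.7]), -1.8)
[287. 161.] rail (array([545.1, -32.2]), array([49.7, 14.1]), -2.0)
[274. 246.] body (array([440.3,  -7.8]), array([69.9, 48.8]), -10.8)
```

View pics/w1.png

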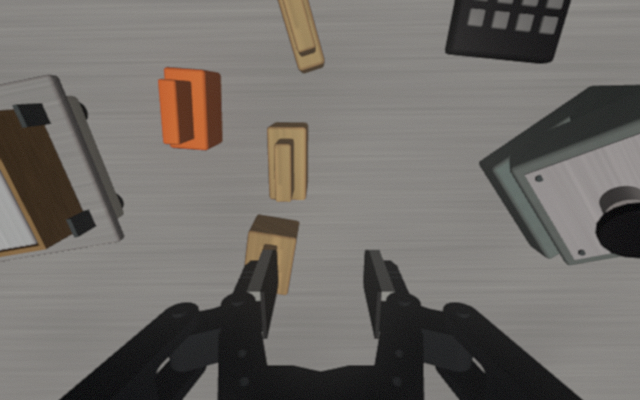

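The wrist picture shows the mid piece at (287,161), clear on all sides, and measured at 36 mm thick. The orange one is at (190,108). I'll align over it and go down.

```bash
python3 -m crank '[{"x":0.9,"y":-1.6,"z":2,"turn":0.012},{"x":0.85,"y":-1.55,"z":3,"turn":0},{"x":0,"y":0,"z":3,"turn":0},{"x":0,"y":0,"z":1,"turn":0},{"x":0,"y":0,"z":0,"turn":0}]'; python3 go.py 545 -31.7 56 -1.5
```

```text
time: 2.55
tool_pos: [0.5439, -0.0363, 0.1115]
tool_rot: [-0.0, 1.0, -0.016, -0.002]
contact_force: [-0.3, 0.4, 0.6]
gripper_width: 0.496
grasp_force: 0.0
t 2.55 tcp mm [543.9 -36.3 111.5] yaw -1.86 F [-0.3  0.4  0.6] w 0.496
before turn: cm [ 0.12 -0.46  5.55] turn -0.006
after turn: cm [ 0.1  -0.46  5.55]
```

```bash
python3 -m crank '[{"x":0,"y":0,"z":0,"turn":0},{"x":0,"y":0,"z":0,"turn":0}]'>/dev/null; python3 go.py 545 -31.7 56 -1.5
```

```text
t 2.75 tcp mm [546.7 -36.5 115.6] yaw -1.84 F [ 0.3 -0.9 -1. ] w 0.498
before turn: cm [-0.21 -0.48  5.96] turn -0.006
after turn: cm [-0.18 -0.47  5.96]
```

```bash
python3 -m crank '[{"x":-0.2,"y":-0.48,"z":1,"turn":0},{"x":0,"y":0,"z":1,"turn":0},{"x":0,"y":0,"z":0,"turn":0},{"x":0,"y":0,"z":0,"turn":0}]'>/dev/null; python3 go.py 545 -31.7 56 -1.5
```

```text
t 3.15 tcp mm [543.1 -30.6  92.6] yaw -1.78 F [0.5 0.4 0.4] w 0.504
before turn: cm [0.2  0.1  3.66] turn -0.005
after turn: cm [0.2  0.1  3.66]
```

```bash
python3 -m crank '[{"x":0.1,"y":0.1,"z":1.2,"turn":0},{"x":0,"y":0,"z":1.2,"turn":0},{"x":0,"y":0,"z":1,"turn":0},{"x":0,"y":0,"z":0,"turn":0},{"x":0,"y":0,"z":0,"turn":0}]'>/dev/null; python3 go.py 545 -31.7 56 -1.5
```

```text
t 3.65 tcp mm [544.1 -31.8  58.6] yaw -1.79 F [-0.4 -0.5 -0.2] w 0.499
before turn: cm [ 0.09 -0.01  0.26] turn -0.005
after turn: cm [ 0.09 -0.01  0.26]
```

Good height. Close.

```bash
python3 -m crank '[{"x":0,"y":0,"z":0,"turn":0},{"x":0,"y":0,"z":0,"turn":0},{"x":0,"y":0,"z":0,"turn":0},{"x":0,"y":0,"z":0,"turn":0},{"x":0,"y":0,"z":0,"turn":0}]' 0; python3 -m crank '[{"x":0,"y":0,"z":0,"turn":0},{"x":0,"y":0,"z":0,"turn":0},{"x":0,"y":0,"z":-1,"turn":0},{"x":0,"y":0,"z":-3,"turn":0},{"x":0,"y":0,"z":-4,"turn":0}]'; python3 go.py 532 242 200 9.5
```

```text
time: 4.15
tool_pos: [0.5451, -0.032, 0.06]
tool_rot: [0.0, 1.0, -0.016, 0.001]
contact_force: [0.2, -0.2, 2.3]
gripper_width: 0.146
grasp_force: 60.7
time: 4.65
tool_pos: [0.5418, -0.0312, 0.137]
tool_rot: [-0.001, 1.0, -0.016, -0.004]
contact_force: [0.8, -0.0, -1.7]
gripper_width: 0.153
grasp_force: 60.2
t 4.65 tcp mm [541.8 -31.2 137. ] yaw -1.79 F [ 0.8 -0.  -1.7] w 0.153
before turn: cm [ -1.88 -27.29  -6.25] turn -0.197
after turn: cm [  3.54 -27.11  -6.3 ]
```

```bash
python3 -m crank '[{"x":0,"y":0,"z":-3.5,"turn":-0.1},{"x":0,"y":0,"z":-2.8,"turn":-0.097},{"x":0.5,"y":-3.8,"z":0,"turn":0},{"x":0.5,"y":-3.8,"z":0,"turn":0},{"x":0.5,"y":-3.8,"z":0,"turn":0}]'>/dev/null;  python3 -m crank '[{"x":0.5,"y":-3.8,"z":0,"turn":0},{"x":0.5,"y":-3.8,"z":0,"turn":0},{"x":0.5,"y":-3.8,"z":0,"turn":0},{"x":0.5,"y":-3.8,"z":0,"turn":0},{"x":0,"y":0,"z":0,"turn":0}]'>/dev/null;python3 -m crank '[{"x":0,"y":0,"z":0,"turn":0},{"x":0,"y":0,"z":0,"turn":0}]'>/dev/null;  python3 go.py 532.5 242.2 200 9.5
```

```text
t 5.85 tcp mm [534.9 235.4 201.9] yaw 9.46 F [ 0.2  0.3 -1.2] w 0.151
before turn: cm [-0.12 -0.71  0.19] turn -0.001
after turn: cm [-0.12 -0.71  0.19]
```

```bash
python3 -m crank '[{"x":-0.1,"y":-0.7,"z":0,"turn":0},{"x":0,"y":0,"z":0,"turn":0},{"x":0,"y":0,"z":0,"turn":0}]'>/dev/null; python3 go.py 532.5 242.2 200 9.5
python3 - <<'E'
from h import *
for nme in('wrist','top'):
    c=manip.camera_model(nme);p,d=manip.grab_frame(nme);p=p[:,:,::-1].copy()
    cv2.imwrite(f'pics/{nme}2.png',p);W=pts(nme,p,d,c);z=W[...,2];hsv=cv2.cvtColor(p,cv2.COLOR_BGR2HSV);np.save(f'{nme}2.npy',W)
    a=np.radians(9.5);R=np.array([[np.cos(a),np.sin(a)],[-np.sin(a),np.cos(a)]])
    q=(W[...,:2]*1000-[528.6,265.7])@R.T
    inb=(d>0)&(abs(q[...,0])<70)&(abs(q[...,1])<110)
    for nm,k in (('tin0',inb&(abs(z-.108)<.006)&(q[...,1]<-30)&(hsv[...,1]<70)),('tin12',inb&(abs(z-.108)<.006)&(q[...,1]>-20)&(hsv[...,1]<70)),('floor',inb&(abs(z-.058)<.006)&(abs(q[...,0])<45)&(abs(q[...,1]+24)<35)),
      ('held',(d>0)&(abs(q[...,0])<70)&(abs(q[...,1])<110)&(z>.125)&(z<.215)&(hsv[...,1]>70)&(hsv[...,0]<35))):
        if k.sum()>30: print(nme,nm,k.sum(),rect(W[k][:,:2]),'q',np.percentile(q[k],[1,99],axis=0).round(1).tolist(),'z',np.percentile(z[k],[2,50,98]).round(3))
E
```

```text
t 6.15 tcp mm [533.1 242.6 202.4] yaw 9.46 F [ 0.4 -0.8 -1.4] w 0.149
before turn: cm [-0.07  0.03  0.24] turn -0.001
after turn: cm [-0.07  0.03  0.24]
wrist tin0 6424 (array([540.1, 197.4]), array([111.6,  50.1]), 10.1) q [[-48.7, -93.5], [49.8, -45.1]] z [0.105 0.108 0.109]
wrist tin12 13622 (array([521.8, 309.8]), array([111.9,  96.2]), 9.3) q [[-48.8, -1.3], [49.9, 88.0]] z [0.105 0.108 0.109]
wrist floor 1561 (array([561.7, 247.1]), array([41.3, 30.5]), -80.4) q [[14.6, -44.2], [44.7, -3.5]] z [0.057 0.058 0.06 ]
wrist held 4423 (array([549.2, 244.3]), array([39.3, 37.8]), -80.7) q [[1.6, -41.4], [35.3, -7.5]] z [0.15  0.192 0.212]
top tin0 1183 (array([536.8, 204.2]), array([108.2,  59.9]), 9.7) q [[-55.5, -88.6], [48.9, -43.5]] z [0.105 0.108 0.111]
top tin12 208 (array([523.1, 276.7]), array([110. ,  43.5]), 17.4) q [[-55.9, -11.8], [49.6, 28.6]] z [0.104 0.108 0.111]
top floor 220 (array([531.5, 248.3]), array([90.4, 29.3]), 7.6) q [[-44.7, -31.0], [44.8, -2.3]] z [0.055 0.058 0.061]
top held 438 (array([532.6, 240.2]), array([70. , 34.2]), 8.7) q [[-34.9, -42.1], [34.2, -9.5]] z [0.149 0.192 0.211]
```

View pics/wrist2.png

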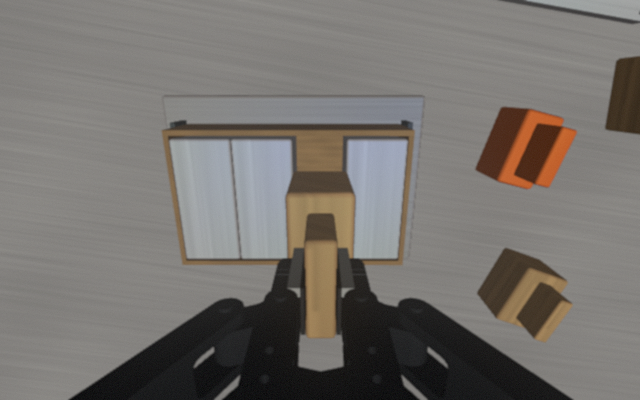

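The wrist picture shows the piece in the fingers above the gap: floor strip at (320,152), tins on either side. In carton coordinates the piece is centred to within 0.6 mm of the gap. Descend.

```bash
python3 -m crank '[{"x":0,"y":0,"z":1,"turn":0},{"x":0,"y":0,"z":1,"turn":0},{"x":0,"y":0,"z":0.8,"turn":0},{"x":0,"y":0,"z":0,"turn":0},{"x":0,"y":0,"z":0,"turn":0}]'>/dev/null; python3 go.py 532.9 243 118 9.5
```

```text
t 6.75 tcp mm [532.7 243.  173.6] yaw 9.5 F [ 0.5 -0.3 -0.8] w 0.152
before turn: cm [ 0.02 -0.    5.56] turn -0.0
after turn: cm [ 0.02 -0.    5.56]
```

```bash
python3 -m crank '[{"x":0,"y":0,"z":0.6,"turn":0},{"x":0,"y":0,"z":0.6,"turn":0},{"x":0,"y":0,"z":0,"turn":0}]'>/dev/null; python3 go.py 532.9 243 118 9.5;  python3 -m crank '[{"x":0,"y":0,"z":0.4,"turn":0},{"x":0,"y":0,"z":0.4,"turn":0},{"x":0,"y":0,"z":0,"turn":0}]'>/dev/null; python3 go.py 532.9 243 118 9.5
```

```text
t 7.05 tcp mm [532.4 242.9 161. ] yaw 9.5 F [ 0.  -0.2 -2.2] w 0.15
before turn: cm [ 0.06 -0.01  4.3 ] turn 0.0
after turn: cm [ 0.05 -0.01  4.3 ]
t 7.35 tcp mm [532.6 242.9 153.5] yaw 9.5 F [-0.1  0.7 -2.3] w 0.152
before turn: cm [ 0.03 -0.01  3.55] turn -0.0
after turn: cm [ 0.03 -0.    3.55]
```

Bottom is ~15 mm inside the gap with no side force, so I'm continuing.

```bash
python3 -m crank '[{"x":0,"y":0,"z":0.7,"turn":0},{"x":0,"y":0,"z":0.7,"turn":0},{"x":0,"y":0,"z":0,"turn":0}]'>/dev/null; python3 go.py 532.9 243 118 9.5;  python3 -m crank '[{"x":0,"y":0,"z":0.7,"turn":0},{"x":0,"y":0,"z":0.7,"turn":0},{"x":0,"y":0,"z":0.2,"turn":0},{"x":0,"y":0,"z":0,"turn":0}]'>/dev/null; python3 go.py 532.9 243 118 9.5
```

```text
t 7.65 tcp mm [532.  242.7 138.5] yaw 9.5 F [-0.5  0.7 -2. ] w 0.155
before turn: cm [ 0.1  -0.02  2.05] turn -0.0
after turn: cm [ 0.09 -0.01  2.05]
t 8.05 tcp mm [532.6 242.9 123.5] yaw 9.5 F [ 0.  -0.4 -1.8] w 0.151
before turn: cm [ 0.03 -0.    0.55] turn 0.0
after turn: cm [ 0.03 -0.    0.55]
```

```bash
for i in 1; do python3 -m crank '[{"x":0,"y":0,"z":0.3,"turn":0},{"x":0,"y":0,"z":0,"turn":0},{"x":0,"y":0,"z":0,"turn":0}]'>/dev/null; python3 go.py 532.9 243 118 9.5;  python3 -m crank '[{"x":0,"y":0,"z":0.2,"turn":0},{"x":0,"y":0,"z":0,"turn":0},{"x":0,"y":0,"z":0,"turn":0}]'>/dev/null; python3 go.py 532.9 243 118 9.5; done
```

```text
t 8.35 tcp mm [533.1 243.1 121.4] yaw 9.5 F [-0.3  0.3 -1.6] w 0.15
before turn: cm [-0.02  0.    0.34] turn 0.0
after turn: cm [-0.02  0.    0.34]
t 8.65 tcp mm [533.  243.  119.3] yaw 9.5 F [ 0.3 -0.6 -1.8] w 0.149
before turn: cm [-0.01  0.    0.13] turn -0.0
after turn: cm [-0.01  0.    0.13]
```

```bash
python3 -m crank '[{"x":0,"y":0,"z":0.1,"turn":0},{"x":0,"y":0,"z":0,"turn":0},{"x":0,"y":0,"z":0,"turn":0}]'>/dev/null; python3 go.py 532.9 243 118 9.5;  python3 -m crank '[{"x":0,"y":0,"z":0.1,"turn":0},{"x":0,"y":0,"z":0,"turn":0},{"x":0,"y":0,"z":0,"turn":0}]'>/dev/null; python3 go.py 532.9 243 118 9.5
```

```text
t 8.95 tcp mm [533.  243.1 118.3] yaw 9.5 F [ 1.   0.1 -1.5] w 0.151
before turn: cm [-0.01  0.    0.03] turn 0.0
after turn: cm [-0.01  0.    0.03]
t 9.25 tcp mm [533.2 243.2 118. ] yaw 9.51 F [-2.9 -1.3  4.3] w 0.15
before turn: cm [-0.03  0.01  0.  ] turn 0.0
after turn: cm [-0.03  0.01  0.  ]
```

Floor contact felt (+4 N). Release and rise, then look.

```bash
python3 -m crank '[{"x":0,"y":0,"z":0,"turn":0},{"x":0,"y":0,"z":0,"turn":0},{"x":0,"y":0,"z":0,"turn":0},{"x":0,"y":0,"z":0,"turn":0}]' 45; python3 -m crank '[{"x":0,"y":0,"z":-1,"turn":0},{"x":0,"y":0,"z":-2,"turn":0},{"x":0,"y":0,"z":-3,"turn":0},{"x":0,"y":0,"z":-4,"turn":0},{"x":0,"y":0,"z":-4,"turn":0}]'
python3 -m crank '[{"x":-2,"y":4,"z":0,"turn":0},{"x":-2,"y":4,"z":0,"turn":0},{"x":-2,"y":4,"z":0,"turn":0},{"x":-2,"y":4,"z":0,"turn":0},{"x":-2,"y":4,"z":0,"turn":0}]' 0
python3 - <<'E'
from h import *
nme='top';c=manip.camera_model(nme);p,d=manip.grab_frame(nme);p=p[:,:,::-1].copy()
W=pts(nme,p,d,c);z=W[...,2];hsv=cv2.cvtColor(p,cv2.COLOR_BGR2HSV)
B=np.zeros(d.shape,bool);B[175:270,120:240]=1
a=np.radians(9.5);R=np.array([[np.cos(a),np.sin(a)],[-np.sin(a),np.cos(a)]]);q=(W[...,:2]*1000-[528.6,265.7])@R.T
k=B&(d>0)&(abs(q[...,1]+24)<25)&(abs(q[...,0])<40)
r=k&(z>.125)&(z<.16)&(hsv[...,1]>60);print('rail',r.sum(),rect(W[r][:,:2]),np.percentile(z[r],[5,50,95]))
for i in (1,):
  t=B&(abs(z-.108)<.008)&(hsv[...,1]<60);print('tins',[ (rect(W[m][:,:2])) for m in (t&(q[...,1]<-42),t&(q[...,1]>-5))])
cv2.imwrite('pics/top3.png',cv2.resize(p[130:290,110:350],None,fx=3,fy=3))
E
python3 go.py 485 -270 230 37
```

```text
time: 9.65
tool_pos: [0.533, 0.243, 0.1171]
tool_rot: [0.0, 0.997, 0.083, -0.0]
contact_force: [-0.4, -0.4, -0.7]
gripper_width: 0.448
grasp_force: 0.0
time: 10.15
tool_pos: [0.5327, 0.2429, 0.259]
tool_rot: [0.0, 0.997, 0.083, -0.0]
contact_force: [0.7, 0.9, 0.4]
gripper_width: 0.454
grasp_force: 0.0
time: 10.65
tool_pos: [0.4668, 0.0279, 0.2583]
tool_rot: [0.0, 0.997, 0.083, 0.001]
contact_force: [0.3, -1.0, -0.2]
gripper_width: -0.004
grasp_force: 0.0
rail 245 (array([532.4, 242.6]), array([49.8, 14.7]), 9.1) [0.12855566 0.14156001 0.14392946]
tins [(array([537.7, 199.3]), array([108.1,  49.9]), 9.7), (array([519.3, 308.1]), array([108.1,  93.2]), 9.7)]
t 10.7 tcp mm [465.6  22.8 258.3] yaw 9.22 F [ 2.8 -2.2  0.2] w -0.001
before turn: cm [-2.78 29.19  2.98] turn -0.485
after turn: cm [-16.07  24.55   2.83]
```

View pics/top3.png

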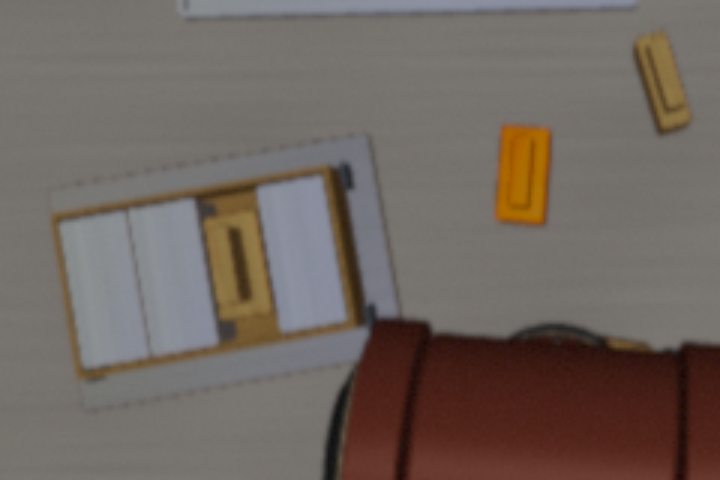

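The crop shows the piece standing in the gap at crop (238,265) with its rail top at 142 mm, so it is down on the floor. The tins are as before. Next is the button: tool x turned uphill, so a move along −n is x:z = 0.5:0.866.

```bash
python3 -m crank '[{"x":0,"y":0,"z":0,"turn":0.135},{"x":0,"y":0,"z":0,"turn":0.135},{"x":0,"y":0,"z":0,"turn":0.135},{"x":0,"y":0,"z":0,"turn":0.135}]' >/dev/null;  python3 -m crank '[{"x":0,"y":0,"z":0,"turn":0.135},{"x":0,"y":0,"z":0,"turn":0.135},{"x":0,"y":0,"z":0,"turn":0.135},{"x":0,"y":0,"z":0,"turn":0.135},{"x":0,"y":0,"z":0,"turn":0}]' >/dev/null; python3 go.py 492 -279 200 -52.9
```

```text
t 11.6 tcp mm [467.5  29.3 258.1] yaw -52.37 F [ 0.3  0.1 -0.2] w 0.002
before turn: cm [25.9  16.89  5.82] turn 0.009
after turn: cm [26.06 16.65  5.81]
```

```bash
python3 -m crank '[{"x":3.3,"y":2.1,"z":0.5,"turn":0.009},{"x":3.3,"y":2.1,"z":0.5,"turn":0},{"x":3.3,"y":2.1,"z":0.5,"turn":0},{"x":3.3,"y":2.1,"z":0.5,"turn":0}]' >/dev/null;  python3 -m crank '[{"x":3.3,"y":2.1,"z":0.5,"turn":0},{"x":3.3,"y":2.1,"z":0.5,"turn":0},{"x":3.3,"y":2.1,"z":0.5,"turn":0},{"x":0,"y":0,"z":0,"turn":0},{"x":0,"y":0,"z":0,"turn":0}]' >/dev/null; python3 go.py 492 -279 153 -52.9
python3 - <<'E'
from h import *
c=manip.camera_model('wrist');p,d=manip.grab_frame('wrist');p=p[:,:,::-1].copy();cv2.imwrite('pics/w4.png',p)
W=pts('w',p,d,c);P=np.array([.5215,-.318,.0873]);n=np.array([-.3015,.399,.866])
hsv=cv2.cvtColor(p,cv2.COLOR_BGR2HSV)
h=(W-P)@n;lat=np.linalg.norm((W-P)-h[...,None]*n,axis=-1)
k=(d>0)&(lat<.035)&(h>.025)&(h<.07)&(hsv[...,2]<70)
print(k.sum(),np.percentile(h[k],[5,50,95]),W[k].mean(0))
t=k&(abs(h-np.percentile(h[k],80))<.003);print('cap top',t.sum(),h[t].mean(),W[t].mean(0),rect(W[t][:,:2]))
E
```

```text
t 12.5 tcp mm [ 489.7 -244.   222.3] yaw -52.87 F [-0.4  0.2  1.1] w -0.002
before turn: cm [2.93 1.93 6.93] turn 0.001
after turn: cm [2.93 1.93 6.93]
2898 [0.04081735 0.04589156 0.04688349] [ 0.50759722 -0.30313867  0.12802888]
cap top 2613 0.04592512454114612 [ 0.50630128 -0.30195281  0.12764629] (array([ 505.9, -301.1]), array([45.3, 40.9]), 39.4)
```

View pics/w4.png

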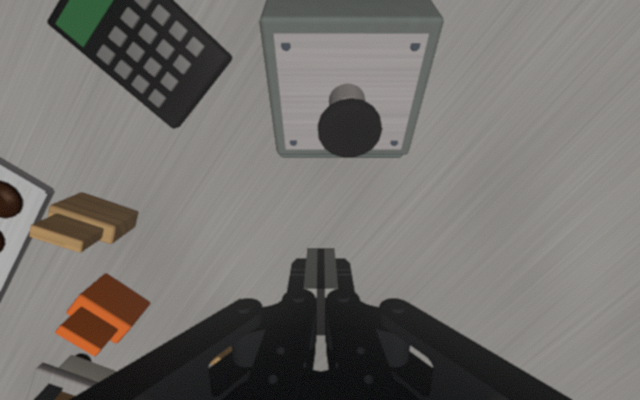

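The wrist picture shows the cap at (350,127) on its panel, with its centre near (506,-301,127) mm. The closed fingertips are at (320,270). Moving to a standoff about 20 mm off the cap.

```bash
python3 go.py 493.5 -284 145 -52.9;python3 -m crank '[{"x":1.7,"y":1.0,"z":1.5,"turn":0},{"x":1.6,"y":1.0,"z":1.5,"turn":0},{"x":0,"y":0,"z":1.5,"turn":0},{"x":0,"y":0,"z":1.5,"turn":0},{"x":0,"y":0,"z":0.6,"turn":0}]' >/dev/null;python3 -m crank '[{"x":0,"y":0,"z":0,"turn":0},{"x":0,"y":0,"z":0,"turn":0}]' >/dev/null; python3 go.py 493.5 -284 145 -52.9
```

```text
t 12.55 tcp mm [ 489.9 -243.3  222.5] yaw -52.82 F [ 0.3 -0.2 -0.3] w 0.0
before turn: cm [3.46 2.17 7.75] turn 0.001
after turn: cm [3.46 2.17 7.75]
t 13.25 tcp mm [ 494.1 -281.5  156.8] yaw -52.84 F [-0.2 -0.7 -0.2] w -0.002
before turn: cm [0.16 0.2  1.18] turn 0.001
after turn: cm [0.16 0.2  1.18]
```

```bash
python3 -m crank '[{"x":0.16,"y":0.2,"z":0.6,"turn":0},{"x":0,"y":0,"z":0.6,"turn":0},{"x":0.3,"y":0,"z":0.52,"turn":0},{"x":0.3,"y":0,"z":0.52,"turn":0},{"x":0,"y":0,"z":0,"turn":0}]' >/dev/null; python3 go.py 499.5 -292 127 -52.9;  python3 -m crank '[{"x":0.1,"y":0,"z":0.173,"turn":0},{"x":0,"y":0,"z":0,"turn":0},{"x":0.1,"y":0,"z":0.173,"turn":0},{"x":0,"y":0,"z":0,"turn":0}]' >/dev/null; python3 go.py 499.5 -292 127 -52.9
```

```text
t 13.75 tcp mm [ 496.5 -289.2  132.7] yaw -52.91 F [-0.2 -0.  -0.7] w -0.003
before turn: cm [ 0.4  -0.07  0.56] turn -0.0
after turn: cm [ 0.4  -0.07  0.57]
t 14.15 tcp mm [ 498.1 -290.9  130.4] yaw -52.9 F [0.7 0.2 0.5] w -0.002
before turn: cm [ 0.17 -0.05  0.34] turn 0.0
after turn: cm [ 0.17 -0.05  0.34]
```

```bash
python3 -m crank '[{"x":0.1,"y":0,"z":0.173,"turn":0},{"x":0,"y":0,"z":0,"turn":0},{"x":0,"y":0,"z":0,"turn":0}]' >/dev/null; python3 go.py 499.5 -292 127 -52.9;  python3 -m crank '[{"x":0.1,"y":0,"z":0.173,"turn":0},{"x":0,"y":0,"z":0,"turn":0},{"x":0,"y":0,"z":0,"turn":0}]' >/dev/null; python3 go.py 499.5 -292 127 -52.9
```

```text
t 14.45 tcp mm [ 498.6 -291.6  128.6] yaw -52.9 F [ 0.4  0.3 -0.5] w -0.002
before turn: cm [ 0.08 -0.05  0.16] turn 0.0
after turn: cm [ 0.08 -0.05  0.16]
t 14.75 tcp mm [ 499.2 -292.4  126.8] yaw -52.9 F [-0.3 -1.7 -0.2] w 0.0
before turn: cm [-0.01 -0.05 -0.02] turn 0.0
after turn: cm [-0.01 -0.05 -0.02]
```

```bash
for i in 1; do python3 -m crank '[{"x":0.1,"y":0,"z":0.173,"turn":0},{"x":0,"y":0,"z":0,"turn":0},{"x":0,"y":0,"z":0,"turn":0}]' >/dev/null; python3 go.py 499.5 -292 127 -52.9|head -1;  python3 -m crank '[{"x":0.1,"y":0,"z":0.173,"turn":0},{"x":0,"y":0,"z":0,"turn":0},{"x":0,"y":0,"z":0,"turn":0}]' >/dev/null; python3 go.py 499.5 -292 127 -52.9|head -1;done
```

```text
t 15.05 tcp mm [ 499.9 -293.2  125.5] yaw -52.89 F [-0.6  1.   0.4] w 0.001
t 15.35 tcp mm [ 500.5 -294.1  123.7] yaw -52.9 F [-1.1  0.2  2.4] w -0.001
```

```bash
for i in 1; do python3 -m crank '[{"x":0.1,"y":0,"z":0.173,"turn":0},{"x":0,"y":0,"z":0,"turn":0},{"x":0,"y":0,"z":0,"turn":0}]' >/dev/null; python3 go.py 499.5 -292 127 -52.9|head -1;  python3 -m crank '[{"x":0.1,"y":0,"z":0.173,"turn":0},{"x":0,"y":0,"z":0,"turn":0},{"x":0,"y":0,"z":0,"turn":0}]' >/dev/null; python3 go.py 499.5 -292 127 -52.9|head -1;done
```

```text
t 15.65 tcp mm [ 501.2 -294.9  122. ] yaw -52.9 F [-1.2  1.5  3.1] w 0.002
t 15.95 tcp mm [ 501.7 -295.7  120.2] yaw -52.9 F [-0.9  3.   4.7] w 0.0
```

```bash
for i in 1; do python3 -m crank '[{"x":0.1,"y":0,"z":0.173,"turn":0},{"x":0,"y":0,"z":0,"turn":0},{"x":0,"y":0,"z":0,"turn":0}]' >/dev/null; python3 go.py 499.5 -292 127 -52.9|head -1;  python3 -m crank '[{"x":0.1,"y":0,"z":0.173,"turn":0},{"x":0,"y":0,"z":0,"turn":0},{"x":0,"y":0,"z":0,"turn":0}]' >/dev/null; python3 go.py 499.5 -292 127 -52.9|head -1;for j in 1 2; do  python3 -m crank '[{"x":0,"y":0,"z":0,"turn":0}]' >/dev/null; python3 go.py 499.5 -292 127 -52.9|head -1;done;done
```

```text
t 16.25 tcp mm [ 502.4 -296.5  118.5] yaw -52.89 F [-1.7  2.   5.5] w -0.001
t 16.55 tcp mm [ 502.9 -297.2  116.9] yaw -52.9 F [-2.8  1.8  6.3] w 0.005
t 16.65 tcp mm [ 502.9 -297.2  116.9] yaw -52.9 F [-1.7  2.8  5.8] w -0.0
t 16.75 tcp mm [ 502.9 -297.2  116.9] yaw -52.9 F [-1.5  2.5  5.8] w -0.0
```

Push along the normal is ~6.7 N, about 10 mm down and short of the stop. Hold for ~4 s.

```bash
for i in 1 2 3 4 5 6 7 8; do python3 -m crank '[{"x":0,"y":0,"z":0,"turn":0},{"x":0,"y":0,"z":0,"turn":0},{"x":0,"y":0,"z":0,"turn":0},{"x":0,"y":0,"z":0,"turn":0},{"x":0,"y":0,"z":0,"turn":0}]' | grep -E "time|contact"; done; python3 -m crank '[{"x":-0.5,"y":0,"z":-0.866,"turn":0},{"x":-0.5,"y":0,"z":-0.866,"turn":0},{"x":-1,"y":0,"z":-1.73,"turn":0},{"x":-1,"y":0,"z":-2.5,"turn":0},{"x":0,"y":0,"z":-3,"turn":0}]'
python3 -m crank '[{"x":-2,"y":0,"z":-2,"turn":0},{"x":-2,"y":0,"z":-2,"turn":0},{"x":0,"y":0,"z":0,"turn":0},{"x":0,"y":0,"z":0,"turn":0}]'
python3 - <<'E'
from h import *
nme='top';c=manip.camera_model(nme);p,d=manip.grab_frame(nme);p=p[:,:,::-1].copy()
cv2.imwrite('pics/top5.png',p)
E
```

```text
time: 17.25
contact_force: [-2.5, 2.0, 4.5]
time: 17.75
contact_force: [-2.0, 2.4, 5.9]
time: 18.25
contact_force: [-2.2, 2.4, 7.2]
time: 18.75
contact_force: [-2.3, 2.5, 5.6]
time: 19.25
contact_force: [-3.0, 2.5, 6.0]
time: 19.75
contact_force: [-2.4, 2.0, 6.1]
time: 20.25
contact_force: [-1.9, 2.0, 6.1]
time: 20.75
contact_force: [-1.9, 2.4, 5.9]
time: 21.25
tool_pos: [0.4832, -0.2718, 0.2053]
tool_rot: [-0.0, 0.895, -0.445, -0.002]
contact_force: [0.7, -0.1, 0.0]
gripper_width: -0.002
grasp_force: 0.0
time: 21.65
tool_pos: [0.4606, -0.2414, 0.2462]
tool_rot: [0.0, 0.895, -0.445, 0.001]
contact_force: [-1.0, -0.9, -0.6]
gripper_width: -0.0
grasp_force: 0.0
```

View pics/top5.png

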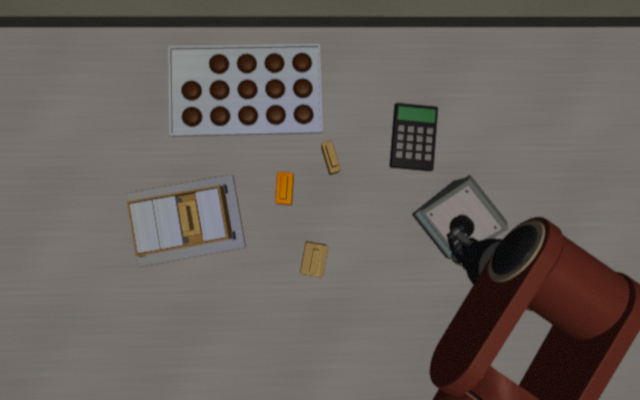

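The picture shows the piece in the carton at (190,218). The thin (331,157), thick (314,260) and orange (285,188) pieces and the calculator (414,137) haven't moved, and the arm is clear of the button.

```bash
python3 -c "from plant import manip;print(manip.job_done())"
```

```text
the job is handed in; nothing more can be done
None
```

The 36 mm blocking piece stands in the gap on the carton floor and is released. The jog button was held about 10 mm down at roughly 7 N for over 4 s, then released, and the job was handed in at about 22 s, with no verdict returned.

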